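Register the clay hippo's board in the corner stop

TASK

The white board with the fresh clay hippo must be registered for its photograph: push the board along the desk by its edges until it sits fully home in the corner of the aluminium stop, flat on the desk and flush against both rails. Only push it, never pick it up or tip it, and do not touch the soft hippo. Leave the paint bottles and the computer mouse where they are.

Things in the scene. Friction and masses are not known exactly. Their poses are not given: they have to be found in the camera images.
- stop: corner stop fixed to the desk, place and angle vary: two aluminium rails at right angles, 22 mm high, 16 thick, and a mat of no thickness with a yellow line round the home place. Origin at the inner corner of the rails, desk height. One rail's inner face is its plane x = 0, 240 mm long towards -y; the other's is y = 0, 200 mm long towards -x. The board goes on the -x, -y side, open to the robot
- board: loose white board, dark leaf border, 110 mm along its x, 140 along its y, 18 thick, 0.3 to 0.55 kg with the hippo; origin at the centre of its underside, z up. Starts 40 to 80 mm short of each rail, turned up to 0.25 rad from the stop's axes. Fully home, its origin is at x = -55, y = -70 mm in the stop's frame, its x and y axes along the stop's
- hippo: soft clay hippo fixed on the middle of the board, 74 mm long along the board's y (head to +y), 33 mm wide, 45 mm tall, so its top is 63 mm above the desk; its feet's centre, the origin, is at the centre of the board's top face. Not to be touched
- paint_red: bystander: loose upright paint bottle with a red body 36 mm across and a black cap, 84 mm tall, 90 g; origin at the centre of its underside, z up
- paint_blue: bystander: loose upright paint bottle with a blue body 36 mm across and a black cap, 84 mm tall, 90 g; origin at the centre of its underside, z up
- paint_green: bystander: loose upright paint bottle with a green body 36 mm across and a black cap, 84 mm tall, 90 g; origin at the centre of its underside, z up
- mouse: bystander: loose grey and black computer mouse, 105 mm along its x, 60 mm along its y, 32 mm tall, 100 g; origin at the centre of its underside
Mind the look-alikes: they are no part of the job. Of the things shaped like the board, the white one is meant.

How it is judged:
By the outcome, as a careful person would: the job done as asked, in the order asked, and still so for the second after the job is handed in, with the robot touching nothing.
It also fails if it takes over 48 s, if anything falls off the work surface, if the arm or the gripper's body presses on something with over 40 N, if the wrist force passes 120 N, or if a joint passes its speed limit or range.

ROBOT

A 6-joint arm with a two-finger parallel gripper is mounted at the origin on the work surface. World frame = base frame: x ahead of the robot, y to its left, z up, the work surface at z = 0. Lengths are in mm, angles in rad, forces in N, time in s.
With the tool pointing down it reaches from about 275 to 750 mm from the base axis. Payload 10.2 kg.
Tool frame: the origin (TCP) lies midway between the tips of the shut fingers; the grasp point (between the pads) lies 19 mm behind it; x points along the fingers, y is the direction in which the jaws open and shut, and the axes are right-handed (so a half turn about x gives the same grasp; the last joint's range is limited). The gripper opens to 85 mm and grips with 20 to 120 N. Pads are 22 mm wide; open, the fingers measure 114 mm over their backs; the gripper's body (76 mm by 85 mm) begins 54 mm behind the grasp point. The pads swing forward as they close: fully open they stand 13 mm farther back than shut.
Start: joints at [1.114, 0.313, 1.498, -0, 1.331, -0.223], TCP at [121.642, 510.719, 231.294] pointing down, gripper open.
Joint ranges: [-2.94, 2.94], [-0.97, 2.17], [0.19, 2.56], [-1.23, 4.37], [0.02, 3.11], [-2.88, 2.88]. Speed limits (rad/s): [2.39, 2.39, 3.01, 3.14, 3.14, 3.14].

INTERFACE

Orientations are given as a unit quaternion [w, x, y, z].
In Python, from rig import ctrl gives the robot as it stands.
- The arm moves only by the tool arm_command, never from a script. Its argument "plan" is a list of rows, each a list of 5 numbers: the shift along the tool's x, y, z in m, then the turn about the tool's x in rad, then the opening, from 0 (shut) to 1 (fully open). A call has 1 to 12 rows; each row shifts and turns the commanded pose from where the row before left it, along the tool's axes as they then stand; what a row does not reach is not made up. A row lasts 1/8 s, in which the tool goes at most 62.5 mm and 10.7 degrees, less where a joint would pass 70% of its speed; a pose out of reach is approached as far as the arm can. A call with a gripper value outside its range is refused whole. The fingers move at their own pace and stop on an object; "squeeze" is the grip in N (left out, the last holds). Time passes only in rows, so rows that do not move let the fingers close. It gives the time, the measured TCP pose, the force and the opening at its end, in the units of the state.
- ctrl.sense(): the state, without advancing time (a new reading comes with each control period).
- ctrl.capture(name): name is "side" or "top"; returns a dict with "color" (420x560x3 uint8, red, green, blue), "fx", "fy", "cx", "cy" (pixels), "k1" (the pictures are not rectified: a ray, as slopes to the right and down, at radius r is drawn at 1 + k1 r^2 times it, then the intrinsics apply), "xyz" and "orientation" of the camera in the world. Camera axes: x right, y up, looking along -z (the intrinsics and any distortion apply to the point x, -y, -z); pixel columns grow to the right and rows downward; lengths in mm; the calibration is good to about 2 mm. A picture is of the moment at which its call begins. There is no depth.
- ctrl.finish_job(): hands the job in, once; it reports no verdict.
Trained networks look in the newest picture that a camera, given by its name, has taken for a name from the list of things; names that differ only in an ending like _2 or _b are one class to them, and where a whole thing is asked for, a point or a joint stands for the part that bears it (a point fixed in the world has none). Each returns a list of dicts, best first, with "score" (0 to 1); they miss things now and then, are a little off and sometimes report something else, mostly with a low value. They report only what shows in the picture. A call takes as long as a camera call. They do not tell look-alikes from the thing itself.
- ctrl.spot_in(camera, query): "uv" ([column, row] in pixels, amid what is visible of it).
- ctrl.regions_of(camera, query): "mask" (420x560 bool, what is visible of it) and "uv" ([column, row] in pixels, amid what is visible of it).
- ctrl.place_of(camera, query): "uv" ([column, row] in pixels: a listed point, or the origin of a listed thing).
The state is a dict: "time_s": time; "joints": joint angles; "dq": joint speeds; "tau": joint torques, N m; "eef_pos": TCP position; "ee_rot": TCP orientation; "force": force on the tool from outside, world axes, zero at the start; "wrist_torque": the same for the moment, N m; "grip_width": opening from 0.0 (shut) to 1.0 (fully open).
Only numpy, scipy, OpenCV 4.12 (cv2) and the standard library are available. Lean on these libraries where they do the work, as an engineer would, in place of code of your own. Each camera call takes 0.05 s, during which the arm holds its last target.

## Working session

There is one attempt and no reset: what is moved stays moved. The work goes in short steps, Python scripts to look and compute and a tool call to move; the robot and the scene stay as the last step left them, time stands still between calls to the robot, and variables do not carry over. Pictures are saved under pics/ and viewed, and the job is handed in when it is done.

Besides the shell and the picture viewer there is one more tool, called after "Call:" as name([rows], argument=value, ...), one row to a line, values as JSON. arm_command: Moves the arm, as the interface text tells. Its arguments: {"type":"object","properties":{"plan":{"type":"array"},"squeeze":{"type":"number"}},"required":["plan"]}

```bash
ls; mkdir -p pics; python3 - <<'E'
from rig import ctrl
import cv2
print(ctrl.sense())
for n in("side","top"):
    c=ctrl.capture(n); cv2.imwrite(f"pics/{n}0.png",c["color"][:,:,::-1])
    print({k:v for k,v in c.items() if k!="color"})
    for q in ("board","hippo","stop","paint_red","paint_blue","paint_green","mouse"):
        print(n,q,[(round(d["score"],2),[round(float(x),1) for x in d["uv"]]) for d in ctrl.place_of(n,q)])
E
```

```text
pics
{'time_s': 0.0, 'joints': array([ 1.11358951e+00,  3.13441974e-01,  1.49842871e+00, -5.16239182e-06,
        1.33098790e+00, -2.23443547e-01]), 'dq': array([ 0.00039596, -0.00098772,  0.00107271, -0.0004655 ,  0.00033667,
        0.00027376]), 'tau': array([ 7.84872955e-04, -4.12263358e+01, -2.59742957e+01, -1.60155100e-04,
        4.11458328e-03,  8.95432686e-05]), 'eef_pos': array([121.53262295, 510.48116003, 230.74233156]), 'ee_rot': array([ 0.70213446,  0.0820368 ,  0.70242991, -0.08288179]), 'force': array([-0.10124109,  1.47819942,  0.25330695]), 'wrist_torque': array([-0.00880906,  0.02508521,  0.07049118]), 'grip_width': 0.9986926770426159}
{'fx': 523.6530217997337, 'fy': 523.6530217997337, 'cx': 271.1219076037912, 'cy': 207.12128473526639, 'k1': -0.17945514135343377, 'xyz': array([ 137.76464529, -999.02169871,  936.21375137]), 'orientation': array([ 0.89307999,  0.42071545, -0.06499936, -0.14553941])}
side board [(0.86, [278.5, 200.4]), (0.75, [159.1, 183.5]), (0.69, [218.9, 151.9]), (0.68, [319.4, 310.5])]
side hippo [(0.91, [317.5, 306.2]), (0.56, [220.8, 142.2]), (0.
[... 183 characters left out ...]
5, [281.1, 205.0])]
side mouse [(0.64, [328.5, 241.3]), (0.2, [273.4, 158.3])]
{'fx': 434.4002676288841, 'fy': 434.4002676288841, 'cx': 280.40094928084363, 'cy': 204.334856531951, 'k1': -0.021030042559305583, 'xyz': array([286.48421202,  42.9557282 , 930.20282801]), 'orientation': array([ 0.71131257,  0.06615058, -0.06305689, -0.69690915])}
top board [(0.94, [114.8, 214.6]), (0.91, [263.1, 177.6]), (0.91, [440.7, 203.2]), (0.68, [162.0, 320.8])]
top hippo [(0.96, [267.5, 174.3]), (0.96, [445.3, 199.9]), (0.71, [157.2, 322.9]), (0.66, [108.8, 212.1])]
top stop [(0.9, [279.4, 104.4])]
top paint_red [(0.83, [162.3, 152.8])]
top paint_blue []
top paint_green []
top mouse [(0.84, [353.7, 154.5])]
```

View pics/top0.png

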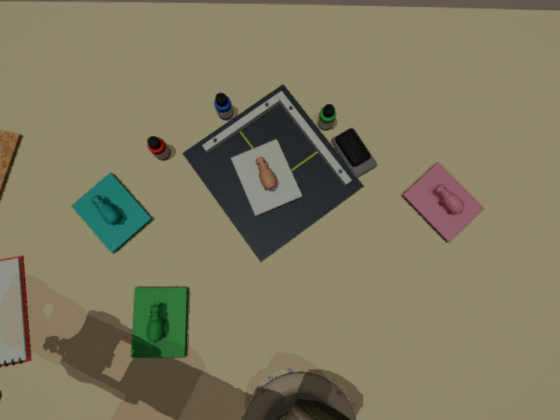

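View pics/side0.png

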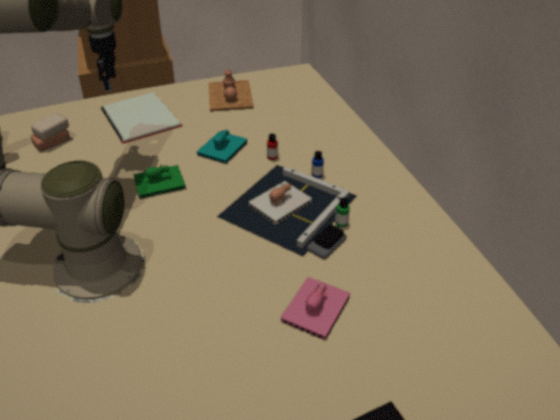

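```bash
cat > h.py <<'E'
import numpy as np, cv2
from scipy.spatial.transform import Rotation as R
def proj(c,P):
    P=np.atleast_2d(P).astype(float); q=c["orientation"]
    M=R.from_quat([q[1],q[2],q[3],q[0]]).as_matrix()
    p=(P-c["xyz"])@M
    x=p[:,0]/-p[:,2]; y=-p[:,1]/-p[:,2]
    s=1+c["k1"]*(x*x+y*y)
    return np.c_[c["fx"]*x*s+c["cx"],c["fy"]*y*s+c["cy"]]
def rect(c,z,x0,x1,y0,y1,s):
    # image: rows down = decreasing x, cols right = decreasing y ; s px per mm
    H=int((x1-x0)*s);W=int((y1-y0)*s)
    X=x1-(np.arange(H)+.5)/s; Y=y1-(np.arange(W)+.5)/s
    G=np.stack(np.meshgrid(X,Y,indexing="ij"),-1).reshape(-1,2)
    uv=proj(c,np.c_[G,np.full(len(G),z)]).astype(np.float32).reshape(H,W,2)
    return cv2.remap(c["color"],uv,None,cv2.INTER_CUBIC)
E
python3 - <<'E'
from h import *; from rig import ctrl
c=ctrl.capture("top"); print(ctrl.sense()["time_s"])
im=rect(c,20,350,730,-150,280,1.8)
print(im.shape)
for v in range(350,731,50): cv2.putText(im,str(v),(0,int((730-v)*1.8)),0,.4,(255,0,0)); cv2.line(im,(0,int((730-v)*1.8)),(8,int((730-v)*1.8)),(255,0,0))
for v in range(-150,281,50): cv2.putText(im,str(v),(int((280-v)*1.8),10),0,.4,(255,0,0))
cv2.imwrite("pics/rect0.png",im[:600,:,::-1])
import pickle; pickle.dump(c,open("c0.pkl","wb"))
E
```

```text
0.85
(684, 774, 3)
```

View pics/rect0.png

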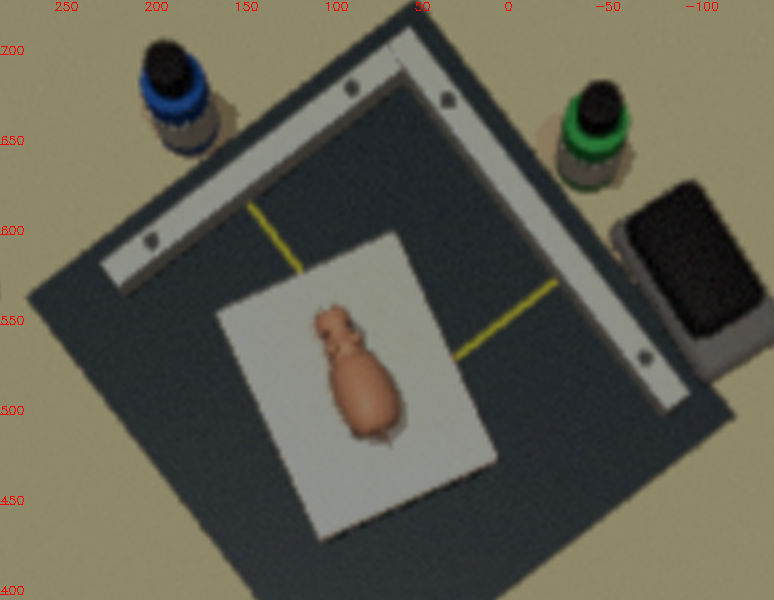

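```bash
cat >> h.py <<'E'
from scipy.optimize import minimize
def tf(p,Q):
    c,s=np.cos(p[2]),np.sin(p[2]); Q=np.atleast_2d(Q)
    return Q@np.array([[c,s],[-s,c]])+p[:2]
# outlines in own frame, mm
BOARD=np.array([[-55,-70],[55,-70],[55,70],[-55,70]],float)
RX=np.array([[0,0],[0,-240],[16,-240],[16,16],[0,16]],float) # x rail (corner shared)
RY=np.array([[-200,0],[0,0],[0,16],[-200,16]],float)
S=2.0;BX=(330,740,-170,300)
def topx(P): return np.c_[(BX[3]-P[:,1])*S-.5,(BX[1]-P[:,0])*S-.5]
def edgefit(c,z,segs,p0,sgn=+1,iters=25,span=10):
    """segs: list of (a,b,n) own-frame edge & outward normal; find max gradient bright->dark crossing along the normal, LSQ fit."""
    im=cv2.cvtColor(rect(c,z,BX[0],BX[1],BX[2],BX[3],S),cv2.COLOR_RGB2GRAY).astype(np.float32)
    im=cv2.GaussianBlur(im,(0,0),1.5)
    p=np.array(p0,float)
    for it in range(iters):
        sp=span if it<8 else 5
        A=[];r=[]
        t=np.arange(-sp,sp+.01,.25)
        for a,b,n in segs:
            a,b,n=map(lambda v:np.array(v,float),(a,b,n))
            for f in np.linspace(.06,.94,40):
                q=a+(b-a)*f
                L=tf(p,q+t[:,None]*n); uv=topx(L).astype(np.float32)
                v=cv2.remap(im,uv[None],None,cv2.INTER_LINEAR)[0]
                g=-np.gradient(v)
                k=np.argmax(g)
                if g[k]<2 or k in(0,len(t)-1): continue
                d=t[k]+.25*.5*(g[k-1]-g[k+1])/(g[k-1]-2*g[k]+g[k+1]-1e-9)
                wn=tf([0,0,p[2]],n)[0]; dq=tf([0,0,p[2]+np.pi/2],q)[0]
                A.append([wn[0],wn[1],wn@dq]);r.append(d)
        A=np.array(A);r=np.array(r); w=np.ones(len(r))
        for _ in range(8):
            x=np.linalg.lstsq(A*w[:,None],r*w,rcond=None)[0]; w=np.sqrt(1/(1+((r-A@x)/.7)**2))
        p+=x
    return p,np.median(abs(r-A@x)),len(r)
BS=[((55,-70),(55,70),(1,0)),((-55,-70),(-55,70),(-1,0)),((-55,70),(55,70),(0,1)),((-55,-70),(55,-70),(0,-1))]
SS=[((0,-240),(0,0),(-1,0)),((16,-240),(16,16),(1,0)),((-200,0),(0,0),(0,-1)),((-200,16),(16,16),(0,1)),((0,-240),(16,-240),(0,-1)),((-200,0),(-200,16),(-1,0))]
def rel(b,s): 
    d=tf([0,0,-s[2]],(b[:2]-s[:2])[None])[0]; return np.r_[d,(b[2]-s[2]+np.pi)%(2*np.pi)-np.pi]
def overlay(c,b,s,name,zs=22,zb=18):
    im=cv2.resize(c["color"],None,fx=1,fy=1)
    M=3;x0,y0=160,60
    im=cv2.resize(im[y0:y0+200,x0:x0+240],None,fx=M,fy=M,interpolation=cv2.INTER_CUBIC)
    for P,p,z,col in((BOARD,b,zb,(255,0,0)),(RX,s,zs,(0,255,0)),(RY,s,zs,(0,255,0))):
        uv=proj(c,np.c_[tf(p,P),np.full(len(P),z)])
        uv=(uv-[x0,y0]+.5)*M-.5
        cv2.polylines(im,[np.int32(np.round(uv*8))],True,col,1,cv2.LINE_AA,3)
    cv2.imwrite(name,im[:,:,::-1])
E
python3 - <<'E'
from h import *; import pickle
c=pickle.load(open("c0.pkl","rb"))
th=np.arctan2(685-500,50+88)-0 # direction of +y stop? placeholder
# stop corner ~ (690,56); -y direction from corner to (500,-88)
d=np.array([690-500,56+95.]); th=np.arctan2(d[1],d[0])-np.pi/2
s,e,n=edgefit(c,22,SS,[690,56,th]); print("stop",s,e,n)
b0=np.array([(603+430)/2,80,0]); 
d=np.array([555-430,163-104.]);
b,e,n=edgefit(c,18,BS,[516,83,np.arctan2(d[1],d[0])-np.pi/2]); print("board",b,e,n)
print(rel(b,s)); overlay(c,b,s,"pics/ov0.png")
q=c
E
```

```text
stop [691.86623927  55.54231217  -0.91726153] 0.15590184228506193 240
board [516.11069407  81.56511246  -1.1435794 ] 0.2158838171383601 160
[-127.51930884 -123.71751564   -0.22631788]
```

View pics/ov0.png

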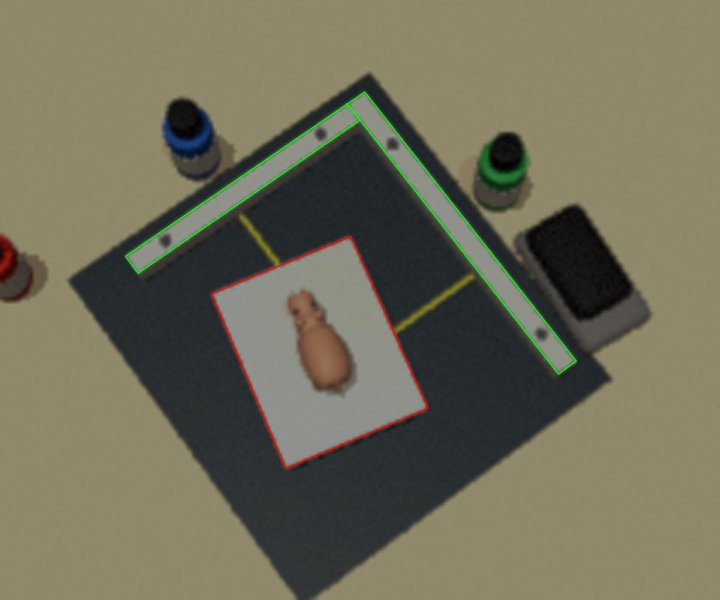

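```bash
cat >> h.py <<'E'
STOP=np.array([691.87,55.54,-0.9173])
def tool(st):
    q=st["ee_rot"]; return R.from_quat([q[1],q[2],q[3],q[0]]).as_matrix()
def report(st,tgt=None,axis=None):
    """tgt: (stop x, stop y, world z); axis: desired stop-frame direction of tool z (angle, rad)"""
    M=tool(st); p=st["eef_pos"]; q=rel(np.r_[p[:2],0],STOP)
    za=np.arctan2(M[1,2],M[0,2])-STOP[2]; za=(za+np.pi)%(2*np.pi)-np.pi
    F=tf([0,0,-STOP[2]],st["force"][:2])[0]
    print("t %.2f stop-xy %.1f %.1f z %.1f  toolz ang(stop) %.3f x-axis %s F(stop) %.1f %.1f %.1f grip %.2f j6 %.2f"%(st["time_s"],q[0],q[1],p[2],za,M[:,0].round(3),*F,st["force"][2],st["grip_width"],st["joints"][5]))
    if tgt is not None:
        w=np.r_[tf(STOP,np.array(tgt[:2],float))[0],tgt[2]]
        print("world tgt",w.round(1),"dist",np.hypot(*w[:2]).round(0),"shift in tool axes mm",(M.T@(w-p)).round(1))
    if axis is not None:
        d=(axis-za+np.pi)%(2*np.pi)-np.pi
        # sign test of a + turn about tool x
        M2=M@R.from_rotvec([0.1,0,0]).as_matrix(); s=np.sign((np.arctan2(M2[1,2],M2[0,2])-np.arctan2(M[1,2],M[0,2])+np.pi)%(2*np.pi)-np.pi)
        print("turn about tool x:",round(d*s,3))
E
python3 - <<'E'
from h import *; from rig import ctrl
st=ctrl.sense()
for ax in (0,np.pi): report(st,(-230,-124,150),ax)
for ax in (np.pi/2,-np.pi/2): report(st,(-60,-230,150),ax)
print(tool(st).round(3))
E
```

```text
t 0.85 stop-xy -708.1 -176.0 z 231.3  toolz ang(stop) 0.684 x-axis [ 0.  0. -1.] F(stop) -0.4 -0.2 0.2 grip 1.00 j6 -0.22
world tgt [453.6 162.8 150. ] dist 482.0 shift in tool axes mm [  81.3 -261.6  403.5]
turn about tool x: 0.684
t 0.85 stop-xy -708.1 -176.0 z 231.3  toolz ang(stop) 0.684 x-axis [ 0.  0. -1.] F(stop) -0.4 -0.2 0.2 grip 1.00 j6 -0.22
world tgt [453.6 162.8 150. ] dist 482.0 shift in tool axes mm [  81.3 -261.6  403.5]
turn about tool x: -2.458
t 0.85 stop-xy -708.1 -176.0 z 231.3  toolz ang(stop) 0.684 x-axis [ 0.  0. -1.] F(stop) -0.4 -0.2 0.2 grip 1.00 j6 -0.22
world tgt [472.8 -36.7 150. ] dist 474.0 shift in tool axes mm [  81.3 -451.1  468.4]
turn about tool x: -0.887
t 0.85 stop-xy -708.1 -176.0 z 231.3  toolz ang(stop) 0.684 x-axis [ 0.  0. -1.] F(stop) -0.4 -0.2 0.2 grip 1.00 j6 -0.22
world tgt [472.8 -36.7 150. ] dist 474.0 shift in tool axes mm [  81.3 -451.1  468.4]
turn about tool x: 2.254
[[ 0.     0.232  0.973]
 [ 0.     0.973 -0.232]
 [-1.     0.    -0.   ]]
```

Call:
arm_command([
  [0,-0.0218,0.0336,0,0.9],
  [0,-0.0218,0.0336,0,0.9],
  [0,-0.0218,0.0336,0,0.9],
  [0,-0.0218,0.0336,0,0.9],
  [0,-0.0218,0.0336,0,0.9],
  [0,-0.0218,0.0336,0,0.9],
  [0,-0.0218,0.0336,0,0.9],
  [0,-0.0218,0.0336,0,0.9],
  [0,-0.0218,0.0336,0,0.9],
  [0,-0.0218,0.0336,0,0.9],
  [0,-0.0218,0.0336,0,0.9],
  [0,-0.0218,0.0336,0,0.9],
])

```text
time_s: 2.35
eef_pos: [454.1, 161.7, 231.4]
ee_rot: [0.702, 0.083, 0.702, -0.082]
force: [-0.1, 0.3, -0.2]
grip_width: 0.905
```

Call:
arm_command([
  [0.02,0,0,0.137,0.9],
  [0.02,0,0,0.137,0.9],
  [0.02,0,0,0.137,0.9],
  [0.02,0,0,0.137,0.9],
  [0,0,0,0.136,0.9],
  [0,0,0,0,0.9],
])

```text
time_s: 3.1
eef_pos: [453.3, 162.8, 151.3]
ee_rot: [0.634, 0.313, 0.634, -0.313]
force: [-0.5, -0.3, 0.0]
grip_width: 0.9
```

```bash
python3 - <<'E'
from h import *; from rig import ctrl
st=ctrl.sense(); report(st,(-230,-124,40),0)
c=ctrl.capture("side"); cv2.imwrite("pics/s1.png",c["color"][:,:,::-1])
E
```

```text
t 3.10 stop-xy -230.2 -124.2 z 151.3  toolz ang(stop) 0.001 x-axis [-0. -0. -1.] F(stop) -0.0 -0.6 0.0 grip 0.90 j6 -0.55
world tgt [453.6 162.8  40. ] dist 482.0 shift in tool axes mm [111.3   0.2   0.2]
turn about tool x: 0.001
```

Call:
arm_command([
  [0.03,0,0,0,0.9],
  [0.04,0,0,0,0.9],
  [0.04,0,0,0,0.9],
  [0.02,0,0,0,0.9],
  [0.01,0,0,0,0.9],
  [0.006,0,0,0,0.9],
  [0,0,0,0,0.9],
])

```text
time_s: 4.03
eef_pos: [453.5, 162.9, 5.7]
ee_rot: [0.634, 0.313, 0.634, -0.313]
force: [0.8, 0.6, -0.0]
grip_width: 0.903
```

Call:
arm_command([
  [0.003,0,0,0,0.9],
  [0.002,0,0,0,0.9],
  [0,0,0,0,0.9],
])

```text
time_s: 4.4
eef_pos: [453.3, 162.8, 0.3]
ee_rot: [0.634, 0.313, 0.634, -0.313]
force: [-0.3, 0.3, 0.2]
grip_width: 0.9
```

Call:
arm_command([
  [0.003,0,0,0,0.9],
  [0.001,0,0,0,0.9],
  [0,0,0,0,0.9],
])

```text
time_s: 4.78
eef_pos: [453.2, 162.8, -3.8]
ee_rot: [0.634, 0.313, 0.634, -0.313]
force: [-0.7, -0.1, 0.0]
grip_width: 0.899
```

```bash
python3 - <<'E'
from h import *; from rig import ctrl
st=ctrl.sense(); report(st)
for n,(a,b,w,h) in (("side",(180,130,190,130)),("top",(160,60,240,200))):
    c=ctrl.capture(n)
    cv2.imwrite(f"pics/{n}1.png",cv2.resize(c["color"][b:b+h,a:a+w],None,fx=3,fy=3,interpolation=2)[:,:,::-1])
E
```

```text
t 4.78 stop-xy -230.3 -124.3 z -3.8  toolz ang(stop) -0.000 x-axis [-0. -0. -1.] F(stop) -0.3 -0.6 0.0 grip 0.90 j6 -0.55
```

View pics/side1.png

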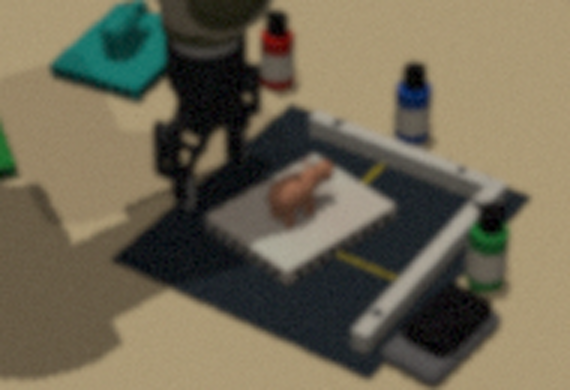

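View pics/top1.png

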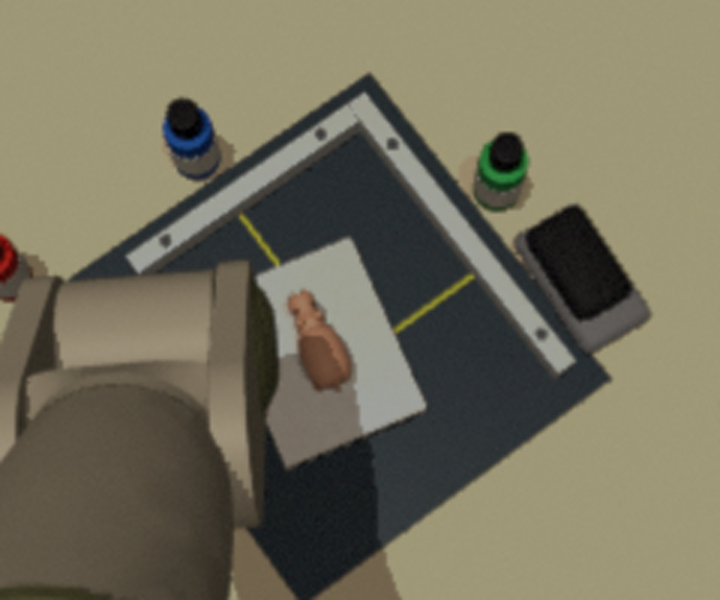

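Call:
arm_command([
  [0.001,0,0.006,0,0.9],
  [0,0,0.006,0,0.9],
  [0,0,0.006,0,0.9],
  [0,0,0.005,0,0.9],
  [0,0,0.005,0,0.9],
  [0,0,0.005,0,0.9],
  [0,0,0.005,0,0.9],
  [0,0,0.005,0,0.9],
  [0,0,0.005,0,0.9],
  [0,0,0.005,0,0.9],
  [0,0,0.005,0,0.9],
])

```text
time_s: 6.25
eef_pos: [488.7, 116.5, -4.8]
ee_rot: [0.634, 0.313, 0.634, -0.313]
force: [-1.8, 0.4, -1.2]
grip_width: 0.898
```

```bash
python3 - <<'E'
from h import *; from rig import ctrl
st=ctrl.sense(); report(st)
for n,(a,b,w,h) in (("side",(180,130,190,130)),("top",(160,60,240,200))):
    c=ctrl.capture(n)
    cv2.imwrite(f"pics/{n}2.png",cv2.resize(c["color"][b:b+h,a:a+w],None,fx=3,fy=3,interpolation=2)[:,:,::-1])
E
```

```text
t 6.25 stop-xy -171.9 -124.3 z -4.8  toolz ang(stop) -0.000 x-axis [-0. -0. -1.] F(stop) -1.4 -1.2 -1.2 grip 0.90 j6 -0.65
```

View pics/side2.png

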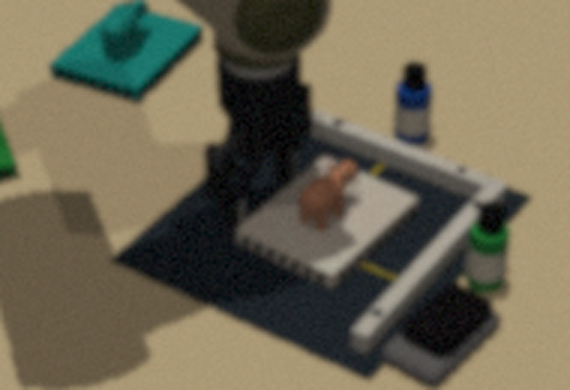

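View pics/top2.png

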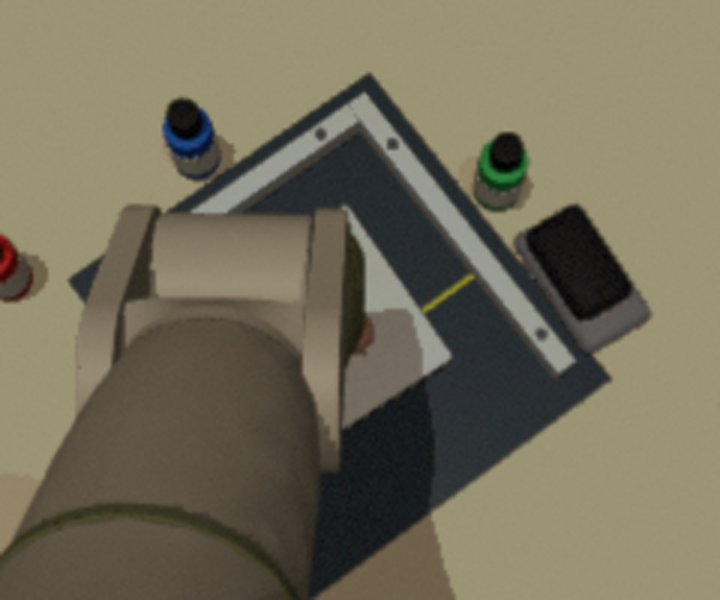

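Call:
arm_command([
  [0,0,0.005,0,0.9],
  [0,0,0.005,0,0.9],
  [0,0,0.005,0,0.9],
  [0,0,0.005,0,0.9],
  [0,0,0.005,0,0.9],
  [0,0,0.005,0,0.9],
  [0,0,0.005,0,0.9],
  [0,0,0.004,0,0.9],
  [0,0,0.003,0,0.9],
  [0,0,0.001,0,0.9],
  [0,0,0,0,0.9],
])

```text
time_s: 7.72
eef_pos: [514.8, 82.5, -4.7]
ee_rot: [0.634, 0.313, 0.634, -0.313]
force: [-0.6, 1.0, -1.5]
grip_width: 0.902
```

```bash
cat >look.py <<'E'
from h import *; from rig import ctrl; import sys
k=sys.argv[1]
st=ctrl.sense(); report(st); out=[]
for n,(a,b,w,h) in (("side",(190,130,180,130)),("top",(200,60,180,130))):
    c=ctrl.capture(n)
    out.append(cv2.resize(c["color"][b:b+h,a:a+w],None,fx=2.2,fy=2.2,interpolation=2)[:,:,::-1])
cv2.imwrite(f"pics/l{k}.png",np.hstack(out))
E
python3 look.py 3
```

```text
t 7.72 stop-xy -129.0 -124.2 z -4.7  toolz ang(stop) -0.000 x-axis [ 0. -0. -1.] F(stop) -1.2 0.1 -1.5 grip 0.90 j6 -0.72
```

View pics/l3.png

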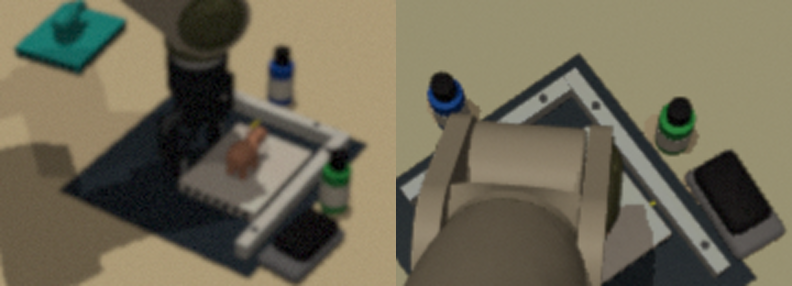

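Call:
arm_command([
  [0,0,0.002,0,0.9],
  [0,0,0.002,0,0.9],
  [0,0,0.001,0,0.9],
  [0,0,0.001,0,0.9],
  [0,0,0,0,0.9],
])

```text
time_s: 8.45
eef_pos: [518.4, 77.7, -4.7]
ee_rot: [0.634, 0.313, 0.634, -0.313]
force: [-2.2, 2.0, 1.3]
grip_width: 0.901
```

Call:
arm_command([
  [0,0,0.001,0,0.9],
  [0,0,0.0005,0,0.9],
  [0,0,0,0,0.9],
])

```text
time_s: 8.82
eef_pos: [519.2, 76.6, -4.7]
ee_rot: [0.634, 0.313, 0.634, -0.313]
force: [-1.3, 2.4, 0.8]
grip_width: 0.901
```

Call:
arm_command([
  [0,0,0.001,0,0.9],
  [0,0,0,0,0.9],
])

```text
time_s: 9.07
eef_pos: [519.9, 75.8, -4.7]
ee_rot: [0.634, 0.313, 0.634, -0.313]
force: [-1.8, 1.9, 0.6]
grip_width: 0.899
```

Call:
arm_command([
  [0,0,0.001,0,0.9],
  [0,0,0,0,0.9],
])

```text
time_s: 9.32
eef_pos: [520.5, 75.0, -4.7]
ee_rot: [0.634, 0.313, 0.634, -0.313]
force: [-2.9, 3.1, 1.3]
grip_width: 0.904
```

Call:
arm_command([
  [0,0,0.001,0,0.9],
  [0,0,0,0,0.9],
])

```text
time_s: 9.57
eef_pos: [520.4, 75.0, -4.7]
ee_rot: [0.633, 0.313, 0.635, -0.313]
force: [-4.6, 7.2, 4.0]
grip_width: 0.899
```

Call:
arm_command([
  [0,0,0.001,0,0.9],
  [0,0,0,0,0.9],
])

```text
time_s: 9.82
eef_pos: [520.4, 74.9, -4.7]
ee_rot: [0.633, 0.313, 0.635, -0.313]
force: [-7.6, 12.6, 6.2]
grip_width: 0.899
```

```bash
python3 look.py 4
```

```text
t 9.82 stop-xy -119.6 -124.3 z -4.7  toolz ang(stop) -0.000 x-axis [-0.003  0.002 -1.   ] F(stop) -14.6 1.6 6.2 grip 0.90 j6 -0.74
```

View pics/l4.png

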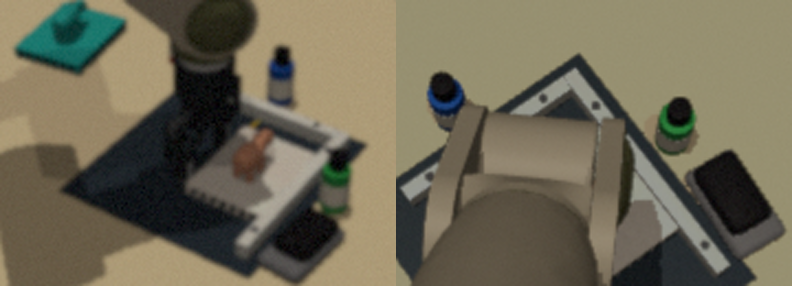

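Call:
arm_command([
  [0,0,-0.01,0,0.9],
  [0,0,-0.02,0,0.9],
  [-0.03,0,0,0,0.6],
  [-0.04,0,0,0,0.5],
  [-0.04,0,0,0,0.5],
  [-0.01,-0.03,0,0,0.5],
  [0,-0.04,0,0,0.5],
  [0,-0.04,0.02,0,0.5],
  [0,0,0.04,0,0.5],
  [0,0,0.03,0,0.5],
  [0,0,0,0,0.5],
])

```text
time_s: 11.3
eef_pos: [471.1, -41.7, 115.1]
ee_rot: [0.634, 0.314, 0.633, -0.314]
force: [-0.2, 0.2, -0.6]
grip_width: 0.501
```

Call:
arm_command([
  [0,0,0,-0.157,0.5],
  [0,0,0,-0.157,0.5],
  [0,0,0,-0.157,0.5],
  [0,0,0,-0.157,0.5],
  [0,0,0,-0.157,0.5],
  [0,0,0,-0.157,0.5],
  [0,0,0,-0.157,0.5],
  [0,0,0,-0.157,0.5],
  [0,0,0,-0.157,0.5],
  [0,0,0,-0.158,0.5],
  [0,0,0,0,0.5],
])

```text
time_s: 12.68
eef_pos: [470.1, -39.9, 115.2]
ee_rot: [0.67, -0.227, 0.67, 0.227]
force: [-0.1, 0.1, 0.2]
grip_width: 0.495
```

```bash
python3 look.py 5; python3 - <<'E'
from h import *; from rig import ctrl
report(ctrl.sense(),(-60,-236,5),np.pi/2)
E
```

```text
t 12.68 stop-xy -59.0 -234.2 z 115.2  toolz ang(stop) 1.570 x-axis [-0.  0. -1.] F(stop) -0.2 0.0 0.2 grip 0.50 j6 -2.56
t 12.78 stop-xy -58.6 -234.2 z 115.3  toolz ang(stop) 1.568 x-axis [-0.  0. -1.] F(stop) -1.0 -1.0 -0.4 grip 0.50 j6 -2.56
world tgt [468.  -40.3   5. ] dist 470.0 shift in tool axes mm [110.3   1.4  -1.8]
turn about tool x: -0.003
```

View pics/l5.png

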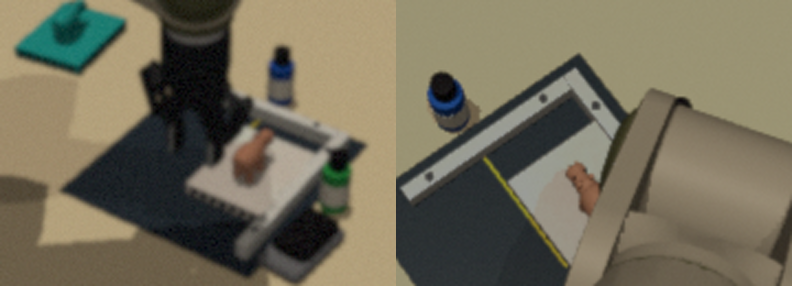

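```bash
python3 - <<'E'
from h import *; from rig import ctrl
c=ctrl.capture("side"); b=tf(STOP,[[-55,-120]])[0]
print(proj(c,[[470,-40,120],[470,-40,0],[b[0],b[1],18]]))
E
```

```text
[[278.67795096 199.76468645]
 [278.54502103 235.27025447]
 [302.78961387 207.54737024]]
```

Call:
arm_command([
  [0.03,0,0,0,0.5],
  [0.04,0,-0.002,0,0.5],
  [0.025,0,0,0,0.5],
  [0.01,0,0,0,0.5],
  [0.005,0,0,0,0.5],
  [0,0,0,0,0.5],
])

```text
time_s: 13.58
eef_pos: [469.5, -42.3, 5.8]
ee_rot: [0.67, -0.227, 0.67, 0.227]
force: [0.5, -0.2, -0.2]
grip_width: 0.497
```

```bash
python3 look.py 6
```

```text
t 13.57 stop-xy -57.6 -236.1 z 5.8  toolz ang(stop) 1.570 x-axis [ 0.001 -0.    -1.   ] F(stop) 0.4 0.3 -0.2 grip 0.50 j6 -2.56
```

View pics/l6.png

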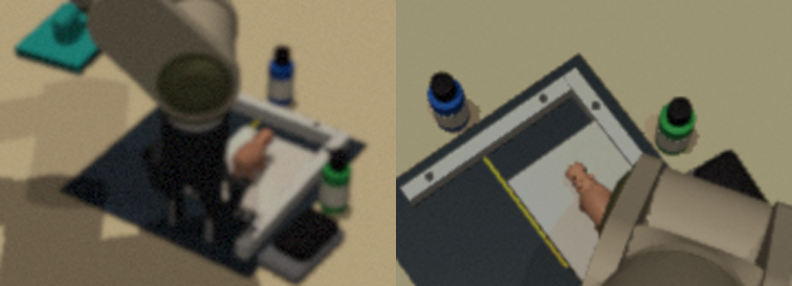

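Call:
arm_command([
  [0.003,0,0.004,0,0.5],
  [0,0,0.006,0,0.5],
  [0,0,0.006,0,0.5],
  [0,0,0.005,0,0.5],
  [0,0,0.005,0,0.5],
  [0,0,0.005,0,0.5],
  [0,0,0.005,0,0.5],
  [0,0,0.005,0,0.5],
  [0,0,0.005,0,0.5],
  [0,0,0.005,0,0.5],
])

```text
time_s: 14.92
eef_pos: [509.5, -11.2, 2.3]
ee_rot: [0.669, -0.227, 0.67, 0.227]
force: [-2.6, -2.6, 2.1]
grip_width: 0.495
```

```bash
python3 look.py 7
```

```text
t 14.93 stop-xy -57.9 -185.4 z 2.3  toolz ang(stop) 1.571 x-axis [-0.001 -0.    -1.   ] F(stop) 0.5 -3.6 2.1 grip 0.50 j6 -2.48
```

View pics/l7.png

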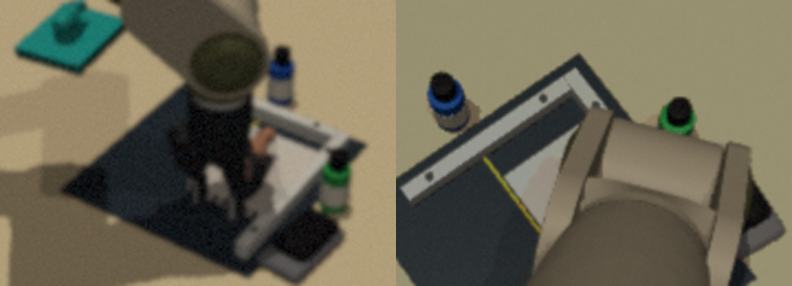

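Call:
arm_command([
  [0,0,0.005,0,0.5],
  [0,0,0.005,0,0.5],
  [0,0,0.005,0,0.5],
  [0,0,0.005,0,0.5],
  [0,0,0.004,0,0.5],
  [0,0,0.003,0,0.5],
  [0,0,0.001,0,0.5],
  [0,0,0,0,0.5],
])

```text
time_s: 16.02
eef_pos: [532.0, 5.9, 2.3]
ee_rot: [0.67, -0.227, 0.67, 0.227]
force: [-1.4, -0.5, -0.4]
grip_width: 0.5
```

Call:
arm_command([
  [0,0,0.002,0,0.5],
  [0,0,0.002,0,0.5],
  [0,0,0.001,0,0.5],
  [0,0,0,0,0.5],
])

```text
time_s: 16.52
eef_pos: [536.0, 8.9, 2.3]
ee_rot: [0.67, -0.227, 0.67, 0.227]
force: [-0.7, -0.9, -0.4]
grip_width: 0.501
```

```bash
python3 look.py 8
```

```text
t 16.52 stop-xy -57.7 -152.2 z 2.3  toolz ang(stop) 1.570 x-axis [ 0.  0. -1.] F(stop) 0.3 -1.1 -0.4 grip 0.50 j6 -2.43
```

View pics/l8.png

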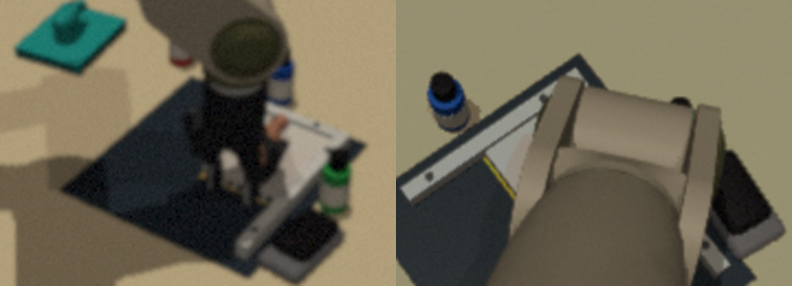

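Call:
arm_command([
  [0,0,0.001,0,0.5],
  [0,0,0.001,0,0.5],
  [0,0,0,0,0.5],
])

```text
time_s: 17.0
eef_pos: [536.8, 9.6, 2.3]
ee_rot: [0.669, -0.227, 0.67, 0.227]
force: [-6.6, -4.7, 4.0]
grip_width: 0.499
```

Call:
arm_command([
  [0,0,0.001,0,0.5],
  [0,0,0,0,0.5],
])

```text
time_s: 17.25
eef_pos: [536.8, 9.6, 2.3]
ee_rot: [0.668, -0.227, 0.671, 0.227]
force: [-12.4, -9.8, 8.0]
grip_width: 0.5
```

Call:
arm_command([
  [0,0,0.001,0,0.5],
  [0,0,0,0,0.5],
])

```text
time_s: 17.5
eef_pos: [536.8, 9.6, 2.3]
ee_rot: [0.667, -0.227, 0.672, 0.227]
force: [-15.2, -13.8, 10.0]
grip_width: 0.494
```

Call:
arm_command([
  [0,0,0.001,0,0.5],
  [0,0,0,0,0.5],
])

```text
time_s: 17.75
eef_pos: [536.9, 9.7, 2.3]
ee_rot: [0.667, -0.227, 0.673, 0.227]
force: [-21.4, -19.4, 14.0]
grip_width: 0.495
```

Call:
arm_command([
  [0,0,-0.005,0,0.5],
  [0,0,-0.02,0,0.5],
  [0,0,-0.02,0,0.5],
  [-0.03,0,-0.02,0,0.5],
  [-0.04,0,-0.02,0,0.5],
  [-0.04,0,-0.02,0,0.5],
  [0,0,-0.04,0,0.5],
  [0,0,-0.04,0,0.5],
  [0,0,0,0,0.5],
])

```text
time_s: 18.88
eef_pos: [392.2, -101.4, 112.7]
ee_rot: [0.67, -0.226, 0.67, 0.226]
force: [0.3, 0.4, 0.1]
grip_width: 0.501
```

```bash
python3 look.py 9; cat > fit.py <<'E'
from h import *; from rig import ctrl; import sys
c=ctrl.capture("top")
s,e,n=edgefit(c,22,SS,STOP,iters=15); print("stop",s.round(3),e,n)
p0=np.r_[tf(s,[[-55,-70]])[0],s[2]]
b,e,n=edgefit(c,18,[BS[i] for i in map(int,sys.argv[2].split(","))],p0,iters=15,span=5); print("board",b.round(3),e,n,"rel",rel(b,s).round(4))
overlay(c,b,s,f"pics/ov{sys.argv[1]}.png")
E
python3 fit.py 9 1,3
```

```text
t 18.88 stop-xy -57.6 -333.4 z 112.7  toolz ang(stop) 1.568 x-axis [ 0.001 -0.    -1.   ] F(stop) -0.1 0.5 0.1 grip 0.50 j6 -2.77
stop [692.123  55.599  -0.917] 0.2232983460661253 200
board [603.301  56.395  -0.916] 0.1614826423392549 80 rel [-5.46764e+01 -7.00029e+01  4.00000e-04]
```

View pics/l9.png

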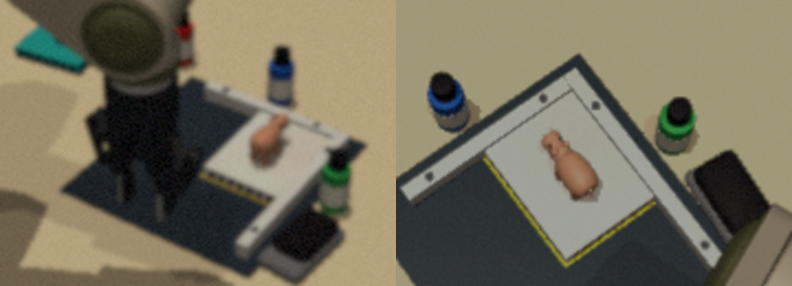

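View pics/ov9.png

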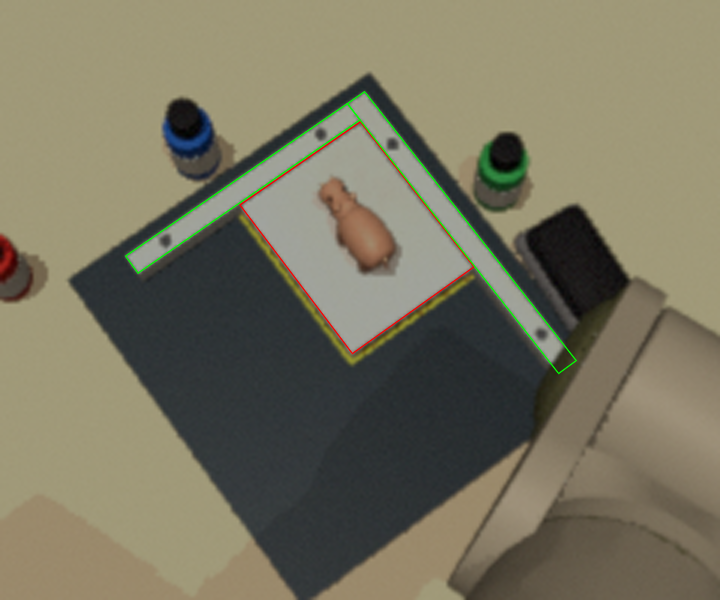

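Call:
arm_command([
  [0,0.02,0,0,0.5],
  [0,0.04,0.02,0,0.5],
  [0,0.03,0.04,0,0.6],
  [0,0.01,0.04,0,0.7],
  [0,0,0.04,0,0.8],
  [0,0,0.04,0,0.9],
  [0,0,0.04,0,0.9],
  [0,0,0.033,0,0.9],
  [0,0,0,0.157,0.9],
  [0,0,0,0.157,0.9],
  [0,0,0,0.157,0.9],
  [0,0,0,0.157,0.9],
])

```text
time_s: 20.52
eef_pos: [533.3, 133.9, 111.9]
ee_rot: [0.707, -0.008, 0.707, 0.008]
force: [0.2, -0.8, -0.1]
grip_width: 0.897
```

Call:
arm_command([
  [0,0,0,0.157,0.9],
  [0,0,0,0.157,0.9],
  [0,0,0,0.157,0.9],
  [0,0,0,0.157,0.9],
  [0,0,0,0.157,0.9],
  [0,0,0,0.158,0.9],
  [0,0,0,0,0.9],
])

```text
time_s: 21.4
eef_pos: [533.2, 133.6, 112.0]
ee_rot: [0.634, 0.312, 0.634, -0.312]
force: [0.7, -0.5, 0.6]
grip_width: 0.898
```

```bash
python3 look.py 10; python3 - <<'E'
from h import *; from rig import ctrl
report(ctrl.sense(),(-150,-76,-4),0)
E
```

```text
t 21.40 stop-xy -158.4 -78.5 z 112.0  toolz ang(stop) 0.002 x-axis [ 0.  0. -1.] F(stop) 0.8 0.3 0.6 grip 0.90 j6 -0.62
t 21.50 stop-xy -158.2 -78.8 z 112.1  toolz ang(stop) 0.004 x-axis [-0.  0. -1.] F(stop) 0.7 -0.5 -0.4 grip 0.90 j6 -0.63
world tgt [540.3 128.4  -4. ] dist 555.0 shift in tool axes mm [116.1   2.7   8.2]
turn about tool x: 0.004
```

View pics/l10.png

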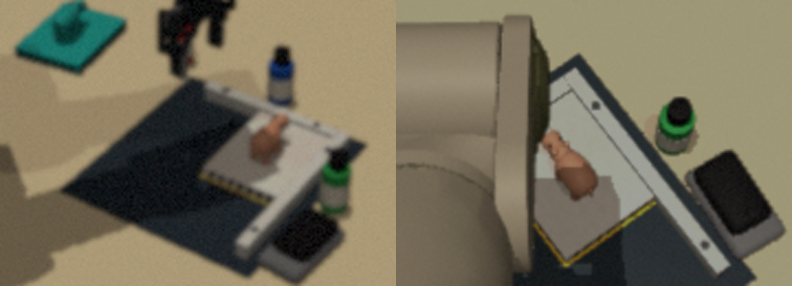

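Call:
arm_command([
  [0.03,0,0,0.003,0.9],
  [0.04,0,0,0,0.9],
  [0.03,0,0,0,0.9],
  [0.01,0,0,0,0.9],
  [0.006,0,0,0,0.9],
  [0,0,0.01,0,0.9],
  [0,0,0.01,0,0.9],
  [0,0,0.01,0,0.9],
  [0,0,0.004,0,0.9],
  [0,0,0.002,0,0.9],
  [0,0,0,0,0.9],
])

```text
time_s: 22.88
eef_pos: [554.8, 103.9, -3.7]
ee_rot: [0.633, 0.314, 0.634, -0.314]
force: [-0.1, 0.3, 0.1]
grip_width: 0.9
```

```bash
python3 - <<'E'
from h import *; from rig import ctrl
report(ctrl.sense())
E
```

```text
t 22.88 stop-xy -121.8 -79.4 z -3.7  toolz ang(stop) -0.003 x-axis [-0.  0. -1.] F(stop) -0.3 0.1 0.1 grip 0.90 j6 -0.67
```

Call:
arm_command([
  [0,0,0.001,-0.003,0.9],
  [0,0,0.001,0,0.9],
  [0,0,0,0,0.9],
])

```text
time_s: 23.25
eef_pos: [556.0, 102.4, -3.7]
ee_rot: [0.634, 0.313, 0.634, -0.313]
force: [-0.1, 0.0, 0.8]
grip_width: 0.901
```

Call:
arm_command([
  [0,0,0.001,0,0.9],
  [0,0,0,0,0.9],
])

```text
time_s: 23.5
eef_pos: [556.1, 102.2, -3.7]
ee_rot: [0.633, 0.313, 0.635, -0.313]
force: [-2.5, 5.2, 1.5]
grip_width: 0.901
```

Call:
arm_command([
  [0,0,0.001,0,0.9],
  [0,0,0,0,0.9],
])

```text
time_s: 23.75
eef_pos: [556.1, 102.2, -3.7]
ee_rot: [0.633, 0.313, 0.635, -0.313]
force: [-6.0, 9.1, 3.9]
grip_width: 0.898
```

```bash
python3 - <<'E'
from h import *; from rig import ctrl
report(ctrl.sense())
E
```

```text
t 23.75 stop-xy -119.6 -79.4 z -3.7  toolz ang(stop) -0.000 x-axis [-0.003  0.002 -1.   ] F(stop) -10.9 0.8 3.9 grip 0.90 j6 -0.68
```

Call:
arm_command([
  [0,0,-0.004,0,0.9],
  [0,0,-0.015,0,0.9],
  [0,0,-0.02,0,0.9],
  [-0.03,0,-0.02,0,0.9],
  [-0.04,0,-0.03,0,0.9],
  [-0.04,0,-0.04,0,0.9],
  [-0.03,0,-0.04,0,0.9],
  [0,0,-0.04,0,0.9],
  [0,0,-0.04,0,0.9],
  [0,0,0,0,0.9],
])

```text
time_s: 25.0
eef_pos: [403.6, 300.4, 136.3]
ee_rot: [0.634, 0.312, 0.635, -0.312]
force: [-0.4, -0.3, -0.3]
grip_width: 0.898
```

```bash
python3 look.py 11;python3 fit.py 11 1,3
```

```text
t 25.00 stop-xy -369.6 -80.0 z 136.3  toolz ang(stop) 0.003 x-axis [-0. -0. -1.] F(stop) 0.1 -0.5 -0.3 grip 0.90 j6 -0.25
stop [692.034  55.369  -0.918] 0.1871387751718579 240
board [603.346  56.385  -0.917] 0.1161325658325056 80 rel [-5.47003e+01 -6.98183e+01  6.00000e-04]
```

View pics/l11.png

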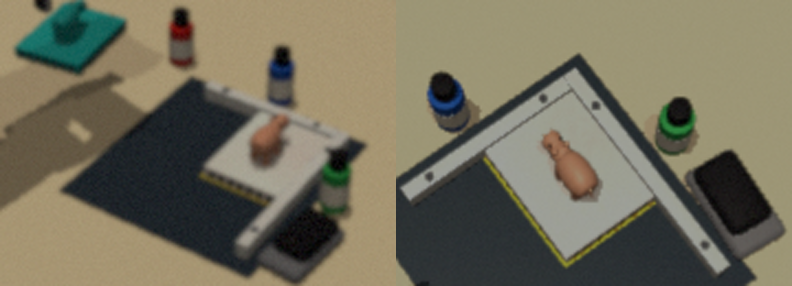

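View pics/ov11.png

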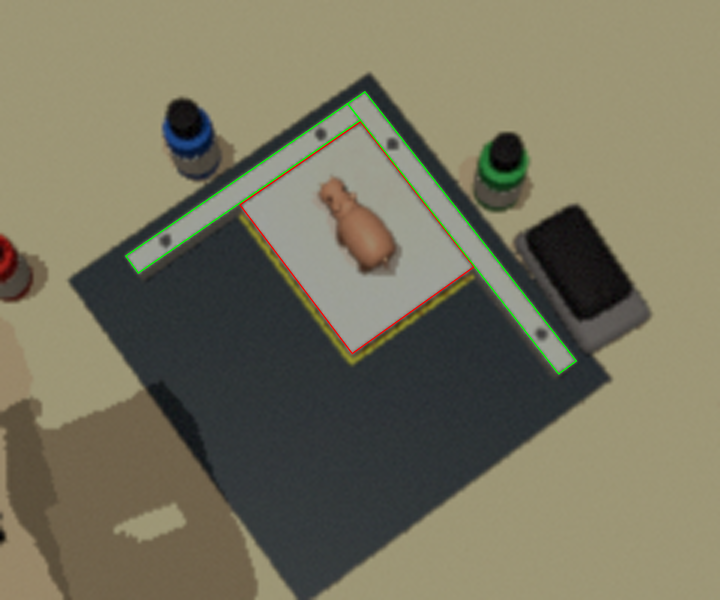

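The board (corners about (241,207), (361,123), (473,268), (352,353) in the overlay) sits inside the yellow line and flush on both rails. The bottles and mouse look unmoved, and the gripper is clear.

```bash
python3 -c "
from rig import ctrl
print(ctrl.finish_job())"
```

```text
the job is handed in; nothing more can be done
None
```

The white board is home in the corner of the stop, and the job was handed in at about 25 s of the 48 s allowed.

**What I did:** I pushed the board's -x edge with both open fingertips, which squared it up and brought it against the x = 0 rail. I then pushed its -y edge until it met the y = 0 rail, and finished with a gentle press in x to confirm the seat.

**Last checks:**
- **Position:** the final top-camera fit puts the board at (-54.7, -69.8) mm and 0.0006 rad in the stop's frame. The target is (-55, -70) mm and 0 rad. The 0.2–0.3 mm difference is within camera accuracy.
- **Contact:** the final x press met firm resistance at the same place as the first push, so no gap had opened. The highest force reading was about 32 N, during the y push, well under the 120 N wrist limit.
- **Surroundings:** in the last pictures the board looks flat and the hippo looks untouched. The bottles and mouse look unmoved, by eye only since I did not measure them. The gripper is well clear.

No check failed or disagreed.

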